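Loaf tins tipped back onto their bases

TASK

Two washed loaf tins were left to drain on the mat, the big one lying on its long side and the small one standing on its end. Push each of them over with a fingertip so that it tips onto its base where it is and stands mouth up, ready to be filled. Do not pick the tins up or shove them along, and leave everything else where it is.

Things in the scene. Friction and masses are not known exactly. Their poses are not given: they have to be found in the camera images.
- big_tin: The larger loaf tin: thin bare steel, open mouth, rolled rim, flared walls. Mouth 116 x 220 mm outside, base 98 x 200 mm, 70 mm deep, about 0.4 kg. Origin: centre of the base's underside; z points out of the mouth, y along its length. At the start it lies on its long -x wall: +x points up, z is nearly level (mouth 8 degrees above level). Upright, z points up.
- big_tin_heel (a point): Middle of the big tin's bottom edge that lies on the mat at the start (49 mm from the base centre, along its -x). The tin turns over about this edge, which stays down.
- big_tin_rim (a point): Middle of the big tin's uppermost rim edge at the start, about 119 mm above the worktop on the mouth side; rim 7 mm thick. Pushed here, level, from the mouth side towards the base, the tin turns about its heel edge: this point first rises by some 20 mm, and beyond about 40 degrees of turn the tin falls onto its base by itself.
- small_tin: The smaller loaf tin, same make: mouth 160 x 100 mm outside, base 142 x 84 mm, 65 mm deep, about 0.26 kg. Origin: centre of the base's underside; z points out of the mouth, x along its length. At the start it stands on its short -x end: +x points up, z is nearly level (mouth 9 degrees above level). Upright, z points up.
- small_tin_heel (a point): Middle of the small tin's bottom edge that lies on the mat at the start (71 mm from the base centre, along its -x). The tin turns over about this edge, which stays down.
- small_tin_rim (a point): Middle of the small tin's uppermost rim edge at the start, about 163 mm above the worktop on the mouth side; rim 7 mm thick. Pushed here, level, from the mouth side towards the base, the tin turns about its heel edge: this point first rises by some 12 mm, and beyond about 30 degrees of turn the tin falls onto its base by itself.
- mat: Grey ribbed silicone drying mat fixed on the worktop, 420 x 690 mm, 4 mm thick; origin under its centre, x across, y along. Both tins rest on it.
- mug: White mug, 80 mm wide, 90 mm high, standing mouth down on the mat between the tins; origin at the centre of its foot, now uppermost. Bystander.
- spoon: Wooden spoon 210 mm long lying on the mat between the tins, along its x axis; origin near its middle. Bystander.
- basin: White bowl, 130 mm wide, 75 mm high, left of the mat; origin under its centre. Bystander.
- jar: Glass jar with a steel cap, 80 mm wide, 130 mm high, right of the mat; origin under its centre. Bystander.
- canister: White canister, 90 mm wide, 120 mm high, left of the mat; origin under its centre. Bystander.
- cutter: Steel ring biscuit cutter, 70 mm wide, 35 mm high, right of the mat; origin under its centre. Bystander.
Mind the look-alikes: they are no part of the job. What is shaped like the big_tin but turquoise is not meant.

How it is judged:
By the outcome, as a careful person would: the job done as asked, in the order asked, and still so for the second after the job is handed in, with the robot touching nothing.
It also fails if it takes over 54 s, if anything falls off the work surface, if the arm or the gripper's body presses on something with over 40 N, if the wrist force passes 120 N, or if a joint passes its speed limit or range.

ROBOT

A 6-joint arm with a two-finger parallel gripper is mounted at the origin on the work surface. World frame = base frame: x ahead of the robot, y to its left, z up, the work surface at z = 0. Lengths are in m, angles in rad, forces in N, time in s.
With the tool pointing down it reaches from about 0.275 to 0.85 m from the base axis. Payload 5.2 kg.
Tool frame: the origin (TCP) lies on the mounting face of the last link; the fingertips stand 173 mm ahead of it and the grasp point (between the pads) lies 155 mm ahead of it; x points along the fingers, y is the direction in which the jaws open and shut, and the axes are right-handed (so a half turn about x gives the same grasp; the last joint's range is limited). The gripper opens to 85 mm and grips with 20 to 120 N. Pads are 22 mm wide; open, the fingers measure 114 mm over their backs; the gripper's body (76 mm by 85 mm) begins 54 mm behind the grasp point. The pads swing forward as they close: fully open they stand 13 mm farther back than shut.
Start: joints at [1.043, 0.259, 1.535, -0, 1.348, -0.203], TCP at [0.175, 0.521, 0.405] pointing down, gripper open.
Joint ranges: [-3.14, 3.14], [-0.91, 2.08], [0.19, 2.58], [-1.22, 4.36], [0.22, 2.71], [-3.12, 3.12]. Speed limits (rad/s): [2.57, 2.57, 3.14, 3.14, 3.14, 3.14].

INTERFACE

Orientations are given as a unit quaternion [x, y, z, w].
In Python, from bench import bot, snapshot, job gives the robot as it stands. The module is installed in compiled form; this text tells all that it offers.
- The arm moves only by the tool apply_moves, never from a script. Its arguments are lists of equal length, an entry for each row: "delta_pos": the shift along the world's x, y, z in m, a list of three; "rot": the turn, a rotation vector about the world's x, y, z in degrees, a list of three; "grip": the opening, from 0 (shut) to 1 (fully open). In form: {"delta_pos": [[tx, ty, tz], ...], "rot": [[wx, wy, wz], ...], "grip": [grip, ...]}. A call has exactly 5 rows; each row shifts and turns the commanded pose from where the row before left it; what a row does not reach is not made up. A row lasts 1/12 s, in which the tool goes at most 41.7 mm and 7.16 degrees, less where a joint would pass 70% of its speed; a pose out of reach is approached as far as the arm can. A call with a gripper value outside its range is refused whole. The fingers move at their own pace and stop on an object; "force" is the grip in N (left out, the last holds). Time passes only in rows, so rows that do not move let the fingers close, or fill a call up. It gives the time, the measured TCP pose, the force and the opening at its end, in the units of the state.
- bot.state(): the state, without advancing time (a new reading comes with each control period).
- snapshot(name): name is "side" or "top" or "wrist"; returns a dict with "pixels" (480x640x3 uint8, blue, green, red), "fx", "fy", "cx", "cy" (pixels), "D" ([k1, k2, p1, p2, k3] as OpenCV has them; the pictures are not rectified), "rvec" (rotation vector, rad) and "tvec" (3), from world to camera coordinates, as OpenCV has them. Camera axes: x right, y down, z forward; pixel columns grow to the right and rows downward; lengths in m; the calibration is good to about 2 mm. A picture is of the moment at which its call begins. There is no depth.
- job.sign_off(): hands the job in, once; it reports no verdict.
The state is a dict: "time_s": time; "qpos": joint angles; "dq": joint speeds; "tau": joint torques, N m; "tool_pos": TCP position; "ee_rot": TCP orientation; "force": force on the tool from outside, world axes, zero at the start; "moment": the same for the moment, N m; "grip_width": finger opening in m.
Only numpy, scipy, OpenCV 4.12 (cv2) and the standard library are available. Lean on these libraries where they do the work, as an engineer would, in place of code of your own. Each camera call takes 0.05 s, during which the arm holds its last target.

## Working session

There is one attempt and no reset: what is moved stays moved. The work goes in short steps, Python scripts to look and compute and a tool call to move; the robot and the scene stay as the last step left them, time stands still between calls to the robot, and variables do not carry over. Pictures are saved under pics/ and viewed, and the job is handed in when it is done.

Besides the shell and the picture viewer there is one more tool, called after "Emit:" by a JSON object that holds its "api" and its "payload", one argument or row to a line. apply_moves: Moves the arm, as the interface text tells. Its arguments: {"type":"object","properties":{"delta_pos":{"type":"array"},"rot":{"type":"array"},"grip":{"type":"array"},"force":{"type":"number"}},"required":["delta_pos","rot","grip"]}

```bash
mkdir -p pics; python3 - <<'E'
from bench import bot, snapshot, job
import cv2
s=bot.state(); print(s)
for n in ["side","top","wrist"]:
    d=snapshot(n); cv2.imwrite(f"pics/{n}0.png",d["pixels"]); print(n,{k:v for k,v in d.items() if k!="pixels"})
E
```

```text
{'time_s': 0.0, 'qpos': array([ 1.04321099e+00,  2.59373444e-01,  1.53608372e+00,  1.65943845e-06,
        1.34797115e+00, -2.02765012e-01]), 'dq': array([ 0.00163906,  0.00026889,  0.00132327,  0.0010557 , -0.00183416,
        0.00034628]), 'tau': array([ 8.94485383e-04, -4.46011198e+01, -2.90579742e+01, -2.44604753e-04,
        1.14154091e-02,  4.57640351e-05]), 'tool_pos': array([0.17537994, 0.52107217, 0.40385775]), 'ee_rot': array([ 0.11373121,  0.69803355, -0.11494321,  0.69756895]), 'force': array([-0.18606416,  0.32493618, -0.29777566]), 'moment': array([0.00680641, 0.02443346, 0.00317785]), 'grip_width': 0.08499257203057112}
side {'fx': 460.9881605454791, 'fy': 460.9881605454791, 'cx': 312.4618061704442, 'cy': 242.77218788904818, 'D': array([-0.09795121,  0.        ,  0.        ,  0.        ,  0.        ]), 'rvec': array([ 2.1773043 , -0.72683454,  0.35418519]), 'tvec': array([-0.33531582,  0.27993394,  1.02565034])}
top {'fx': 448.5454349186454, 'fy': 448.5454349186454, 'cx': 333.1134266598814, 'cy': 247.06208998652184, 'D': array([-0.09424901,  0.        ,  0.        ,  0.        ,  0.        ]), 'rvec': array([ 2.15607549, -2.17794726,  0.11534065]), 'tvec': array([0.02671818, 0.4452893 , 1.25387337])}
wrist {'fx': 345.67118004338096, 'fy': 345.67118004338096, 'cx': 319.0857855703732, 'cy': 243.63388625631094, 'D': array([-0.05124215,  0.        ,  0.        ,  0.        ,  0.        ]), 'rvec': array([-2.33472665, -1.67903797, -0.26300673]), 'tvec': array([-0.54944713, -0.04005672,  0.37922739])}
```

View pics/side0.png

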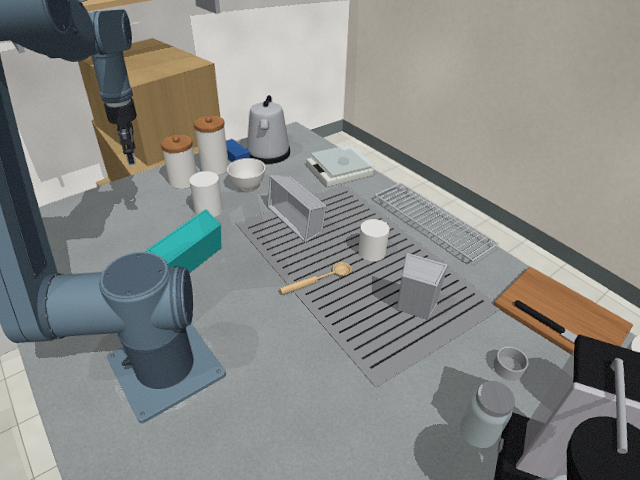

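View pics/top0.png

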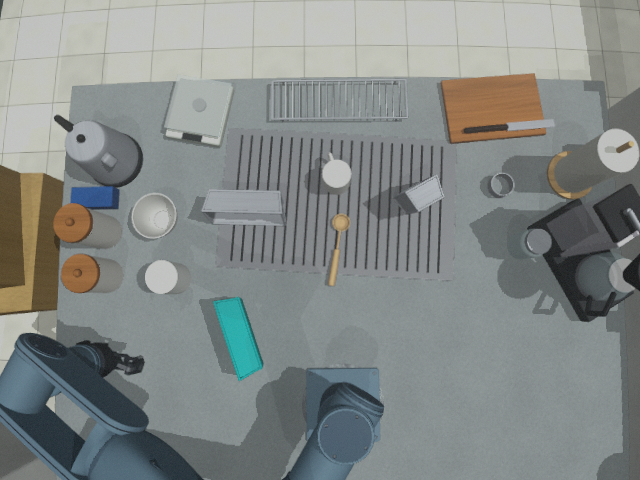

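View pics/wrist0.png

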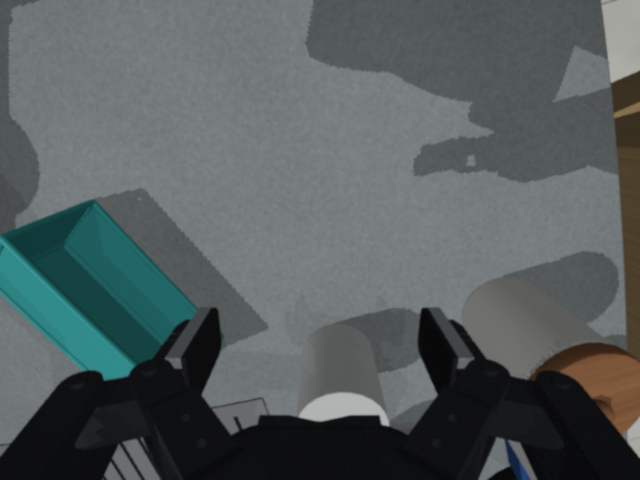

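The big tin (bare steel) is at top-view pixel (245,205) and the small one is at (425,193). The turquoise loaf tin at (238,338) is the look-alike. I'll enlarge the two tins next.

```bash
python3 - <<'E'
import cv2,numpy as np
t=cv2.imread("pics/top0.png"); s=cv2.imread("pics/side0.png")
def c(im,x,y,w,h,k): return cv2.resize(im[y:y+h,x:x+w],None,fx=k,fy=k,interpolation=cv2.INTER_CUBIC)
a=c(t,190,170,110,70,7); cv2.imwrite("pics/tb.png",a)
cv2.imwrite("pics/ts.png",c(t,360,160,100,70,8))
cv2.imwrite("pics/sb.png",c(s,255,165,85,85,7))
cv2.imwrite("pics/ss.png",c(s,385,240,75,85,7))
E
```

```text
(no output)
```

View pics/tb.png

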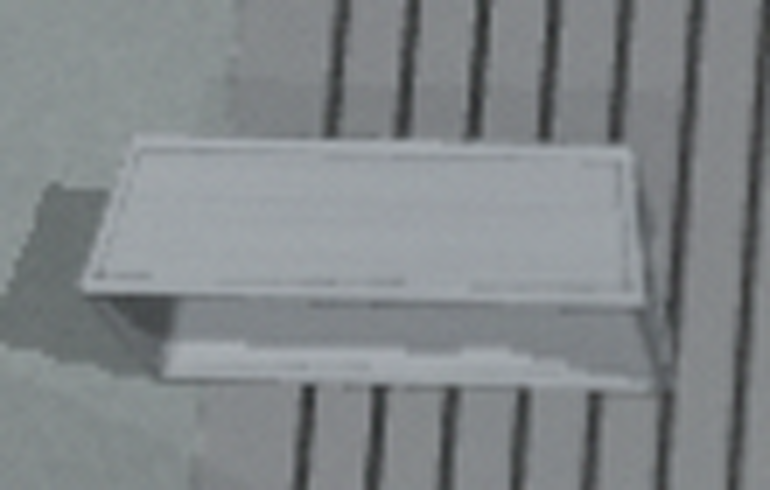

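View pics/ts.png

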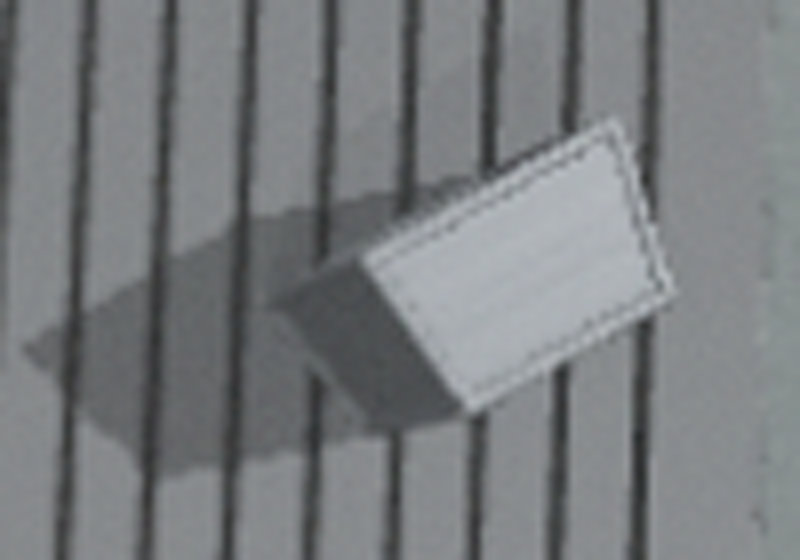

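View pics/sb.png

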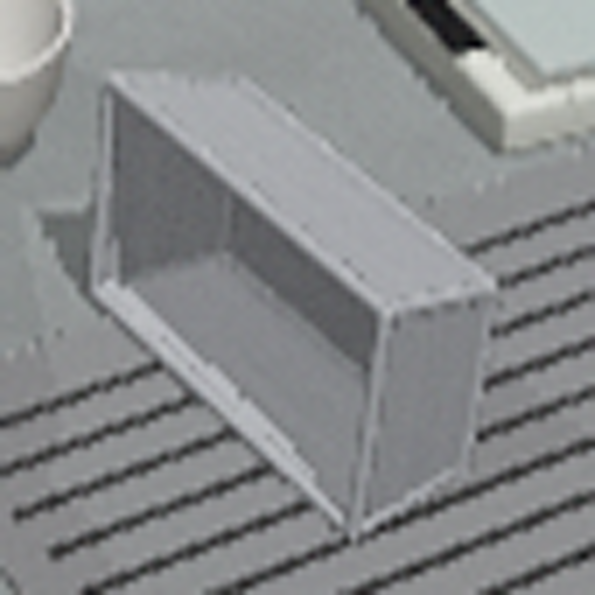

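View pics/ss.png

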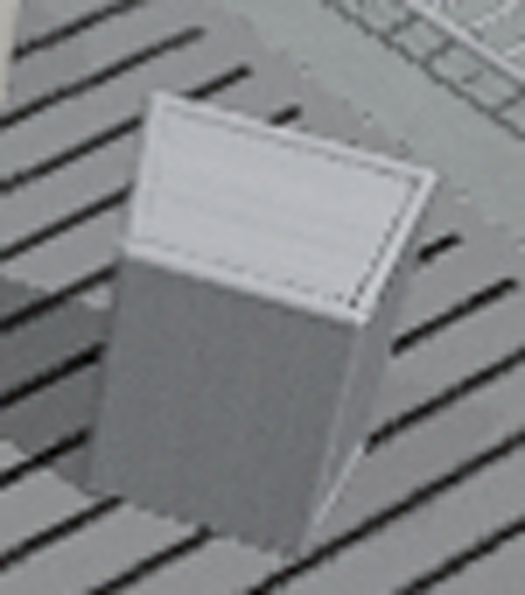

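```bash
cat > h.py <<'E'
import cv2,numpy as np
from scipy.spatial.transform import Rotation as R
from scipy.optimize import least_squares
def proj(cam,P):
    K=np.array([[cam["fx"],0,cam["cx"]],[0,cam["fy"],cam["cy"]],[0,0,1.]])
    return cv2.projectPoints(np.asarray(P,float),cam["rvec"],cam["tvec"],K,cam["D"])[0].reshape(-1,2)
def ray(cam,uv):
    K=np.array([[cam["fx"],0,cam["cx"]],[0,cam["fy"],cam["cy"]],[0,0,1.]])
    n=cv2.undistortPoints(np.array([[uv]],float),K,cam["D"])[0,0]
    Rm=cv2.Rodrigues(cam["rvec"])[0]; return -Rm.T@cam["tvec"], Rm.T@np.array([n[0],n[1],1])
def atz(cam,uv,z):
    o,d=ray(cam,uv); return o+d*(z-o[2])/d[2]
def pose(p,tilt):
    # heel at p[0:2], yaw p[2] = heading of level part of z
    yaw=p[2]; t=np.radians(tilt)
    h=np.array([np.cos(yaw),np.sin(yaw),0]); up=np.array([0,0,1.])
    z=np.cos(t)*h+np.sin(t)*up; x=np.cos(t)*up-np.sin(t)*h
    return np.column_stack([x,np.cross(z,x),z])
def pts(p,tilt,M,hx,z0=.004):
    Rm=pose(p,tilt); return (Rm@(np.asarray(M)-[-hx,0,0]).T).T+[p[0],p[1],z0]
E
cat > fit.py <<'E'
from h import *
from bench import snapshot
cams={n:snapshot(n) for n in("top","side")}
import pickle;pickle.dump(cams,open("cams.pkl","wb"))
T=lambda x,y,k,o:(x/k+o[0]-.5+.5/k*1,y/k+o[1]-.5+.5/k)
def go(name,tilt,hx,p0,tp,sp,kt,ot,ks,os):
    M=[a[0] for a in tp]; N=[a[0] for a in sp]
    ut=np.array([T(*a[1],kt,ot) for a in tp]); us=np.array([T(*a[1],ks,os) for a in sp])
    f=lambda p:np.r_[(proj(cams["top"],pts(p,tilt,M,hx))-ut).ravel(),(proj(cams["side"],pts(p,tilt,N,hx))-us).ravel()]
    r=least_squares(f,p0,loss='soft_l1'); print(name,r.x,np.degrees(r.x[2]));print(np.round(r.fun.reshape(-1,2),1).tolist())
    g=lambda p:np.r_[(proj(cams["top"],pts(p,p[3],M,hx,p[4]))-ut).ravel(),(proj(cams["side"],pts(p,p[3],N,hx,p[4]))-us).ravel()]
    q=least_squares(g,np.r_[r.x,tilt,.004],loss='soft_l1'); print("free",q.x)
    return r.x
b=lambda sx,sy:(sx*.049,sy*.1,0); m=lambda sx,sy:(sx*.058,sy*.11,.07)
B=go("big",8,.049,[.55,.25,np.pi],[(b(1,1),(135,140)),(b(1,-1),(635,148)),(m(1,1),(85,290)),(m(1,-1),(645,302)),(m(-1,1),(165,380)),(m(-1,-1),(665,390))],
 [(m(1,1),(112,78)),(m(1,-1),(385,312)),(m(-1,-1),(352,535)),(m(-1,1),(95,288)),(b(1,-1),(493,285)),(b(1,1),(240,80)),(b(-1,-1),(465,470))],7,(190,170),7,(255,165))
print("rim",pts(B,8,[(.0545,0,.07)],.049))
b=lambda sx,sy:(sx*.071,sy*.042,0); m=lambda sx,sy:(sx*.080,sy*.05,.065)
S=go("small",9,.071,[.55,-.15,.5],[(m(1,-1),(362,258)),(m(1,1),(615,118)),(b(1,-1),(470,412)),(b(1,1),(677,293)),(m(-1,-1),(275,300)),(b(-1,-1),(390,432))],
 [(m(1,-1),(152,95)),(m(1,1),(435,175)),(b(1,-1),(125,245)),(b(1,1),(360,320)),(b(-1,-1),(92,490)),(b(-1,1),(298,555))],8,(360,160),7,(385,240))
print("rim",pts(S,9,[(.0765,0,.065)],.071))
for n,uv,z in[("mug top",(337,174),.094),("spoon bowl",(341,223),.01),("spoon end",(332,283),.01),("basin",(154,216),.075),("scale",(200,105),.02),("turq",(238,338),.06),("can",(161,277),.12)]: print(n,atz(cams["top"],uv,z).round(3))
print("sidecam",ray(cams["side"],(320,240))[0])
E
python3 fit.py
```

```text
big [0.58582413 0.26392321 3.10231112] 177.74933380967266
[[-0.9, -1.6], [0.3, -1.0], [-0.9, 0.1], [0.7, 0.5], [-1.3, -0.1], [2.1, 0.6], [-1.6, -1.0], [-0.2, 0.0], [-0.3, 1.7], [-1.7, 0.8], [1.6, -0.3], [0.5, -1.2], [0.9, 1.0]]
free [5.86664735e-01 2.64401412e-01 3.10216575e+00 7.59889469e+00
 3.10466981e-03]
rim [[0.53095215 0.26607977 0.11623486]]
small [ 0.56195896 -0.22730821  0.51064561] 29.25783812136514
[[-0.1, -0.3], [1.1, -1.4], [0.2, 1.1], [1.5, 0.4], [-2.1, -0.5], [-2.7, 0.9], [-0.4, -1.6], [0.9, -1.4], [-1.3, 0.5], [1.1, 0.4], [-1.9, -0.2], [1.1, 0.6]]
free [ 5.61688785e-01 -2.27642471e-01  5.08194267e-01  8.38138406e+00
  2.33851562e-03]
rim [[ 0.59783818 -0.20720843  0.15985227]]
mug top [0.64  0.01  0.094]
spoon bowl [ 0.517 -0.001  0.01 ]
spoon end [0.344 0.026 0.01 ]
basin [0.533 0.523 0.075]
scale [0.88  0.419 0.02 ]
turq [0.195 0.284 0.06 ]
can [0.36 0.48 0.12]
sidecam [-0.10726581 -0.67783234  0.87851904]
```

```bash
python3 - <<'E'
from h import *
from bench import bot
s=bot.state(); M=R.from_quat(s["ee_rot"]).as_matrix(); print(M.round(3))
y=M[:,1]; print("yaw of tool y",np.degrees(np.arctan2(y[1],y[0])), "need y along big rim normal: heading 177.7 ->", -2.3, 87.7)
E
```

```text
[[-0.     0.319  0.948]
 [-0.001  0.948 -0.319]
 [-1.    -0.001 -0.   ]]
yaw of tool y 71.39263481767264 need y along big rim normal: heading 177.7 -> -2.3 87.7
```

Emit:
{"api": "apply_moves", "payload": {
  "delta_pos": [
    [0.027,-0.025,0],
    [0.027,-0.025,0],
    [0.027,-0.025,0],
    [0.027,-0.025,0],
    [0.027,-0.025,0]
  ],
  "rot": [
    [0,0,2],
    [0,0,2],
    [0,0,2],
    [0,0,2],
    [0,0,2]
  ],
  "grip": [0,0,0,0,0],
  "force": 20
}}

```text
time_s: 0.67
tool_pos: [0.3113, 0.395, 0.4047]
ee_rot: [0.052, 0.705, -0.052, 0.705]
force: [1.1, 0.4, 0.5]
grip_width: 0.0255
```

Emit:
{"api": "apply_moves", "payload": {
  "delta_pos": [
    [0.027,-0.025,-0.005],
    [0.027,-0.025,-0.01],
    [0.027,-0.025,-0.01],
    [0.027,-0.025,-0.01],
    [0.027,-0.025,-0.01]
  ],
  "rot": [
    [0,0,2],
    [0,0,2],
    [0,0,2],
    [0,0,0.3],
    [0,0,0]
  ],
  "grip": [0,0,0,0,0]
}}

```text
time_s: 1.08
tool_pos: [0.4465, 0.2698, 0.3594]
ee_rot: [0.014, 0.707, -0.014, 0.707]
force: [-0.2, 1.0, -0.2]
grip_width: -0.0001
```

Emit:
{"api": "apply_moves", "payload": {
  "delta_pos": [
    [0.003,-0.001,-0.02],
    [0.003,-0.001,-0.02],
    [0.003,-0.001,-0.02],
    [0.003,-0.001,-0.02],
    [0.003,0,-0.008]
  ],
  "rot": [
    [0,0,0],
    [0,0,0],
    [0,0,0],
    [0,0,0],
    [0,0,0]
  ],
  "grip": [0,0,0,0,0]
}}

```text
time_s: 1.5
tool_pos: [0.4598, 0.2666, 0.269]
ee_rot: [0.014, 0.708, -0.015, 0.705]
force: [-1.7, -0.6, -0.4]
grip_width: -0.0
```

```bash
cat > look.py <<'E'
import sys
from h import *
from bench import bot,snapshot
tag=sys.argv[1]; s=bot.state(); print(s["time_s"],s["tool_pos"].round(4),s["force"].round(1))
tip=s["tool_pos"]+R.from_quat(s["ee_rot"]).apply([.173,0,0]); print("tip",tip.round(4))
out=[]
for n in("top","side"):
    c=snapshot(n); im=c["pixels"].copy(); u=proj(c,[tip])[0]; print(n,u.round(1))
    x0,y0=int(min(max(u[0]-70,0),640-140)),int(min(max(u[1]-80,0),480-160))
    cr=cv2.resize(im[y0:y0+160,x0:x0+140],None,fx=2.8,fy=2.8,interpolation=cv2.INTER_CUBIC)
    cv2.circle(cr,(int((u[0]-x0)*2.8),int((u[1]-y0)*2.8)),3,(0,0,255),1); out.append(cr)
cv2.imwrite(f"pics/{tag}.png",np.hstack(out))
E
python3 look.py a1
```

```text
1.5 [0.4598 0.2666 0.269 ] [-1.7 -0.6 -0.4]
tip [0.4591 0.2663 0.096 ]
top [242.7 240.1]
side [267.9 206. ]
```

View pics/a1.png

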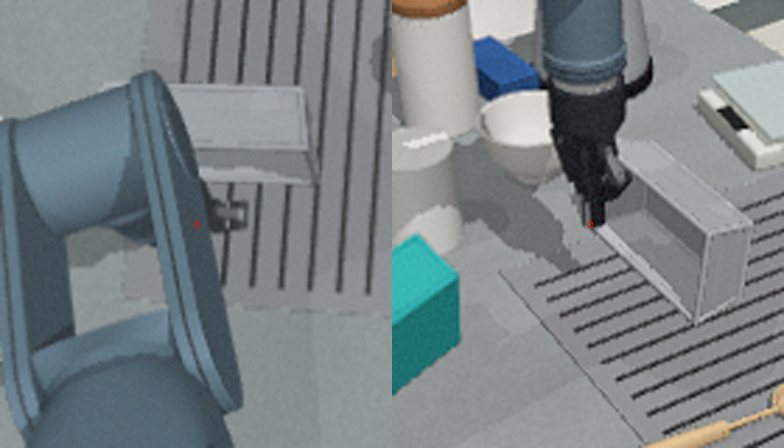

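```bash
python3 - <<'E'
from bench import snapshot
import cv2
a=snapshot("side")["pixels"][110:220,230:340]; b=snapshot("wrist")["pixels"]
cv2.imwrite("pics/a2.png",cv2.hconcat([cv2.resize(a,(400,400),interpolation=cv2.INTER_CUBIC),cv2.resize(b,(400,400))]))
E
```

```text
(no output)
```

View pics/a2.png

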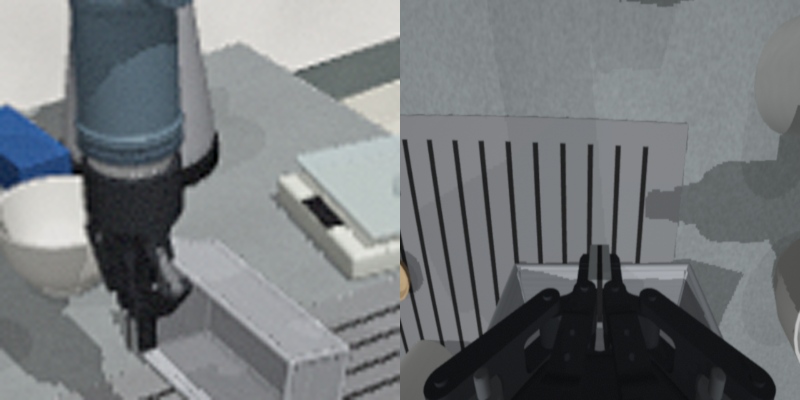

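Emit:
{"api": "apply_moves", "payload": {
  "delta_pos": [
    [0.01,0,0.004],
    [0.01,0,0.003],
    [0.01,0,0],
    [0.008,0,0],
    [0.005,0,0]
  ],
  "rot": [
    [0,0,0],
    [0,0,0],
    [0,0,0],
    [0,0,0],
    [0,0,0]
  ],
  "grip": [0,0,0,0,0]
}}

```text
time_s: 2.12
tool_pos: [0.5049, 0.2673, 0.2794]
ee_rot: [0.015, 0.706, -0.014, 0.708]
force: [-0.2, -0.8, 0.4]
grip_width: -0.0001
```

Emit:
{"api": "apply_moves", "payload": {
  "delta_pos": [
    [0.003,0,0],
    [0.003,0,0],
    [0.003,0,0],
    [0.003,0,0.0],
    [0.003,0,0.001]
  ],
  "rot": [
    [0,0,0],
    [0,0,0],
    [0,0,0],
    [0,0,0],
    [0,0,0]
  ],
  "grip": [0,0,0,0,0]
}}

```text
time_s: 2.53
tool_pos: [0.5185, 0.2673, 0.2795]
ee_rot: [0.014, 0.707, -0.014, 0.707]
force: [-0.0, 0.2, -0.5]
grip_width: -0.0
```

```bash
python3 look.py a3
```

```text
2.5333 [0.5185 0.2673 0.2795] [-0.   0.2 -0.5]
tip [0.5184 0.2672 0.1065]
top [241.9 217.8]
side [284.4 196.1]
```

View pics/a3.png

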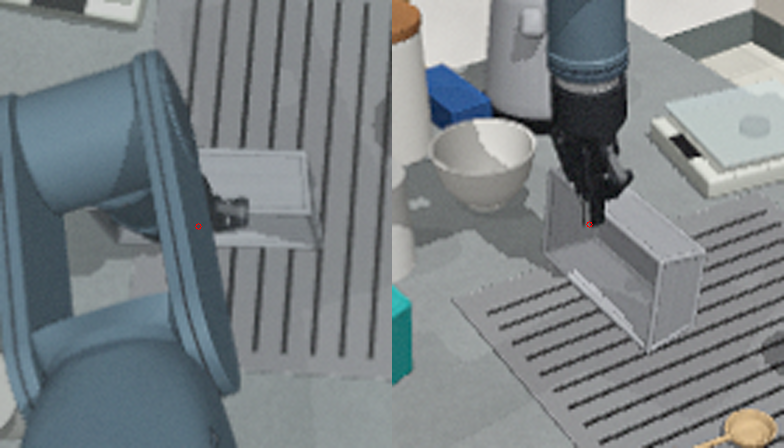

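Emit:
{"api": "apply_moves", "payload": {
  "delta_pos": [
    [0.003,0,0],
    [0.003,0,0],
    [0.003,0,0],
    [0.003,0,0.0],
    [0.003,0,0.001]
  ],
  "rot": [
    [0,0,0],
    [0,0,0],
    [0,0,0],
    [0,0,0],
    [0,0,0]
  ],
  "grip": [0,0,0,0,0]
}}

```text
time_s: 3.05
tool_pos: [0.5337, 0.2672, 0.2806]
ee_rot: [0.014, 0.707, -0.014, 0.707]
force: [-0.6, 0.2, 0.0]
grip_width: -0.0
```

```bash
python3 look.py a4
```

```text
3.05 [0.5337 0.2672 0.2806] [-0.6  0.2  0. ]
tip [0.5337 0.2672 0.1076]
top [241.9 212.2]
side [288.6 194. ]
```

View pics/a4.png

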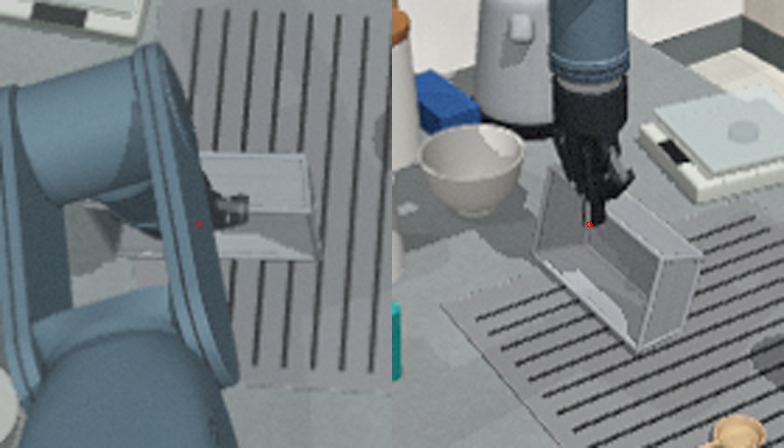

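Emit:
{"api": "apply_moves", "payload": {
  "delta_pos": [
    [0.003,0,0.001],
    [0.003,0,0.001],
    [0.003,0,0.001],
    [0.003,0,0.001],
    [0.003,0,0.001]
  ],
  "rot": [
    [0,0,0],
    [0,0,0],
    [0,0,0],
    [0,0,0],
    [0,0,0]
  ],
  "grip": [0,0,0,0,0]
}}

```text
time_s: 3.57
tool_pos: [0.5489, 0.2673, 0.2859]
ee_rot: [0.014, 0.707, -0.014, 0.707]
force: [0.0, 0.1, -0.1]
grip_width: -0.0004
```

Emit:
{"api": "apply_moves", "payload": {
  "delta_pos": [
    [0.003,0,0.001],
    [0.003,0,0.001],
    [0.003,0,0.001],
    [0.003,0,0.001],
    [0.003,0,0]
  ],
  "rot": [
    [0,0,0],
    [0,0,0],
    [0,0,0],
    [0,0,0],
    [0,0,0]
  ],
  "grip": [0,0,0,0,0]
}}

```text
time_s: 3.98
tool_pos: [0.5639, 0.2673, 0.29]
ee_rot: [0.014, 0.707, -0.014, 0.707]
force: [0.6, -0.1, 0.5]
grip_width: -0.0001
```

```bash
python3 look.py a5
```

```text
3.9833 [0.5639 0.2673 0.29  ] [ 0.6 -0.1  0.5]
tip [0.564  0.2673 0.117 ]
top [241.3 200.4]
side [296.9 188. ]
```

View pics/a5.png

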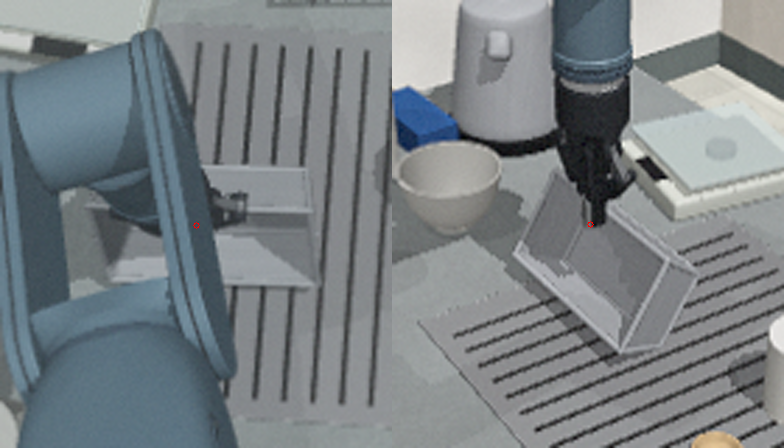

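Emit:
{"api": "apply_moves", "payload": {
  "delta_pos": [
    [0.003,0,0],
    [0.003,0,0],
    [0.003,0,0],
    [0.003,0,0],
    [0.003,0,0]
  ],
  "rot": [
    [0,0,0],
    [0,0,0],
    [0,0,0],
    [0,0,0],
    [0,0,0]
  ],
  "grip": [0,0,0,0,0]
}}

```text
time_s: 4.5
tool_pos: [0.5788, 0.2673, 0.2897]
ee_rot: [0.014, 0.707, -0.014, 0.707]
force: [-0.2, 0.7, -0.4]
grip_width: -0.0004
```

Emit:
{"api": "apply_moves", "payload": {
  "delta_pos": [
    [0.003,0,0],
    [0.003,0,0],
    [0.003,0,0],
    [0.003,0,0],
    [0.003,0,0]
  ],
  "rot": [
    [0,0,0],
    [0,0,0],
    [0,0,0],
    [0,0,0],
    [0,0,0]
  ],
  "grip": [0,0,0,0,0]
}}

```text
time_s: 4.92
tool_pos: [0.5938, 0.2672, 0.2897]
ee_rot: [0.014, 0.707, -0.014, 0.707]
force: [0.2, 0.8, 0.3]
grip_width: -0.0005
```

```bash
python3 look.py a6
```

```text
4.9167 [0.5938 0.2672 0.2897] [0.2 0.8 0.3]
tip [0.5938 0.2672 0.1167]
top [241.5 189.5]
side [304.9 184.9]
```

View pics/a6.png

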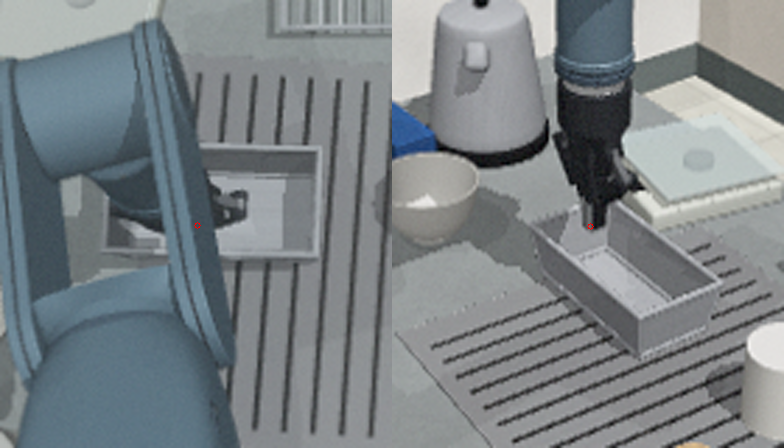

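Emit:
{"api": "apply_moves", "payload": {
  "delta_pos": [
    [0,0,0.03],
    [0,0,0.03],
    [0,-0.025,0.03],
    [0.007,-0.036,0],
    [0.007,-0.036,0]
  ],
  "rot": [
    [0,0,0],
    [0,0,0],
    [0,0,2.6],
    [0,0,2.6],
    [0,0,2.6]
  ],
  "grip": [0,0,0,0,0]
}}

```text
time_s: 5.43
tool_pos: [0.6076, 0.1705, 0.3828]
ee_rot: [-0.036, 0.704, 0.036, 0.708]
force: [1.0, -0.8, -0.7]
grip_width: 0.0001
```

Emit:
{"api": "apply_moves", "payload": {
  "delta_pos": [
    [0.007,-0.036,0],
    [0.007,-0.036,0],
    [0.007,-0.036,0],
    [0.007,-0.036,0],
    [0.007,-0.036,0]
  ],
  "rot": [
    [0,0,2.6],
    [0,0,2.6],
    [0,0,2.6],
    [0,0,2.6],
    [0,0,2.6]
  ],
  "grip": [0,0,0,0,0]
}}

```text
time_s: 5.85
tool_pos: [0.6424, -0.0114, 0.3799]
ee_rot: [-0.114, 0.698, 0.114, 0.698]
force: [0.8, 0.4, -0.2]
grip_width: -0.0001
```

Emit:
{"api": "apply_moves", "payload": {
  "delta_pos": [
    [0.007,-0.036,0],
    [0.007,-0.036,0],
    [0.007,-0.036,0],
    [0,-0.036,0],
    [0,-0.015,0]
  ],
  "rot": [
    [0,0,2.6],
    [0,0,2.6],
    [0,0,2.6],
    [0,0,2.6],
    [0,0,0.4]
  ],
  "grip": [0,0,0,0,0]
}}

```text
time_s: 6.27
tool_pos: [0.6633, -0.1736, 0.3793]
ee_rot: [-0.179, 0.684, 0.178, 0.684]
force: [0.2, -0.1, 0.4]
grip_width: 0.0005
```

```bash
python3 - <<'E'
from h import *
from bench import bot,snapshot
s=bot.state(); print(s["tool_pos"],s["qpos"].round(2)); y=R.from_quat(s["ee_rot"]).as_matrix(); print(y.round(3), np.degrees(np.arctan2(y[1,1],y[0,1])))
cv2.imwrite("pics/b0.png",snapshot("top")["pixels"])
E
python3 look.py b1
```

```text
[ 0.66329863 -0.17361747  0.37926993] [-0.42  0.52  1.21 -0.    1.41 -2.5 ]
[[-0.    -0.488  0.873]
 [-0.002  0.873  0.488]
 [-1.    -0.002 -0.001]] 119.23791010571321
6.3167 [ 0.6631 -0.1749  0.3791] [ 0.2 -1.   0.3]
tip [ 0.663  -0.1754  0.2061]
top [410.8 152.5]
side [437.9 225.9]
```

View pics/b0.png

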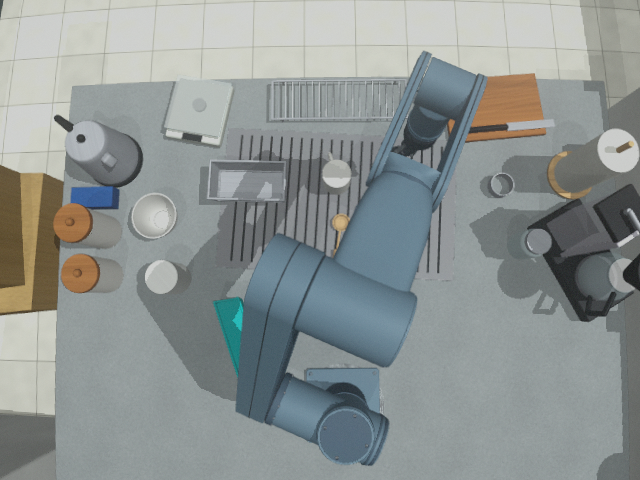

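View pics/b1.png

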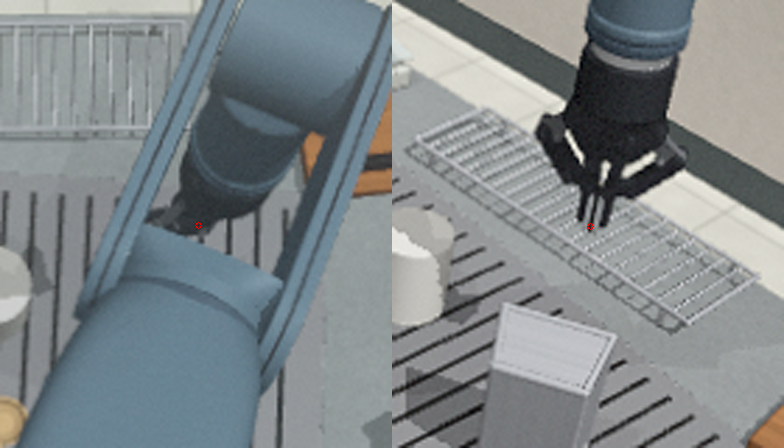

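Emit:
{"api": "apply_moves", "payload": {
  "delta_pos": [
    [-0.002,0,-0.015],
    [-0.002,0,-0.015],
    [-0.002,0,-0.015],
    [-0.002,0,-0.011],
    [0,0,0]
  ],
  "rot": [
    [0,0,0],
    [0,0,0],
    [0,0,0],
    [0,0,0],
    [0,0,0]
  ],
  "grip": [0,0,0,0,0]
}}

```text
time_s: 6.83
tool_pos: [0.6546, -0.1669, 0.3209]
ee_rot: [-0.178, 0.685, 0.181, 0.683]
force: [0.3, 0.5, 0.3]
grip_width: 0.0
```

```bash
python3 look.py b2
```

```text
6.8333 [ 0.6546 -0.1669  0.3209] [0.3 0.5 0.3]
tip [ 0.6537 -0.1664  0.1479]
top [403.8 162.9]
side [428.4 244. ]
```

View pics/b2.png

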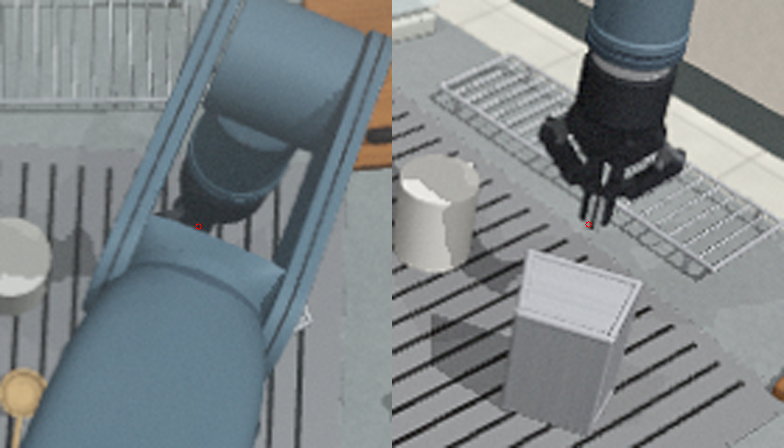

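Emit:
{"api": "apply_moves", "payload": {
  "delta_pos": [
    [-0.003,-0.007,0],
    [-0.0087,-0.0059,0],
    [-0.0087,-0.0049,0],
    [-0.007,-0.0039,0],
    [-0.0035,-0.002,0]
  ],
  "rot": [
    [0,0,0],
    [0,0,0],
    [0,0,0],
    [0,0,0],
    [0,0,0]
  ],
  "grip": [0,0,0,0,0]
}}

```text
time_s: 7.35
tool_pos: [0.6232, -0.1935, 0.3242]
ee_rot: [-0.178, 0.684, 0.178, 0.684]
force: [-0.7, 0.2, 0.3]
grip_width: -0.0005
```

Emit:
{"api": "apply_moves", "payload": {
  "delta_pos": [
    [-0.0026,-0.0015,0],
    [-0.0026,-0.0015,0],
    [-0.0026,-0.0015,0],
    [-0.0026,-0.0015,0],
    [-0.0026,-0.0015,0]
  ],
  "rot": [
    [0,0,0],
    [0,0,0],
    [0,0,0],
    [0,0,0],
    [0,0,0]
  ],
  "grip": [0,0,0,0,0]
}}

```text
time_s: 7.77
tool_pos: [0.6115, -0.2, 0.3237]
ee_rot: [-0.179, 0.684, 0.179, 0.684]
force: [0.2, -0.5, 0.2]
grip_width: 0.0002
```

```bash
python3 look.py b3
```

```text
7.7667 [ 0.6115 -0.2     0.3237] [ 0.2 -0.5  0.2]
tip [ 0.6115 -0.1999  0.1507]
top [417.2 178.1]
side [427.2 257.2]
```

View pics/b3.png

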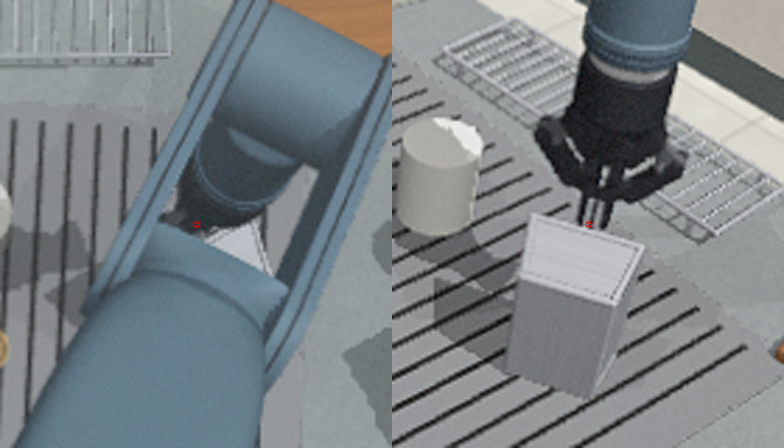

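Emit:
{"api": "apply_moves", "payload": {
  "delta_pos": [
    [-0.0026,-0.0015,0],
    [-0.0026,-0.0015,0],
    [-0.0026,-0.0015,0],
    [-0.0026,-0.0015,0],
    [-0.0026,-0.0015,0]
  ],
  "rot": [
    [0,0,0],
    [0,0,0],
    [0,0,0],
    [0,0,0],
    [0,0,0]
  ],
  "grip": [0,0,0,0,0]
}}

```text
time_s: 8.28
tool_pos: [0.5983, -0.2076, 0.3237]
ee_rot: [-0.179, 0.684, 0.179, 0.684]
force: [-0.5, -0.3, -0.0]
grip_width: -0.0001
```

Emit:
{"api": "apply_moves", "payload": {
  "delta_pos": [
    [-0.0026,-0.0015,0],
    [-0.0026,-0.0015,0],
    [-0.0026,-0.0015,0],
    [-0.0026,-0.0015,0],
    [-0.0026,-0.0015,0]
  ],
  "rot": [
    [0,0,0],
    [0,0,0],
    [0,0,0],
    [0,0,0],
    [0,0,0]
  ],
  "grip": [0,0,0,0,0]
}}

```text
time_s: 8.7
tool_pos: [0.5853, -0.2151, 0.3237]
ee_rot: [-0.179, 0.684, 0.179, 0.684]
force: [-0.1, 0.1, 0.4]
grip_width: -0.0001
```

```bash
python3 look.py b4
```

```text
8.7 [ 0.5853 -0.2151  0.3237] [-0.1  0.1  0.4]
tip [ 0.5853 -0.2151  0.1507]
top [423.3 187.8]
side [424.6 265.1]
```

View pics/b4.png

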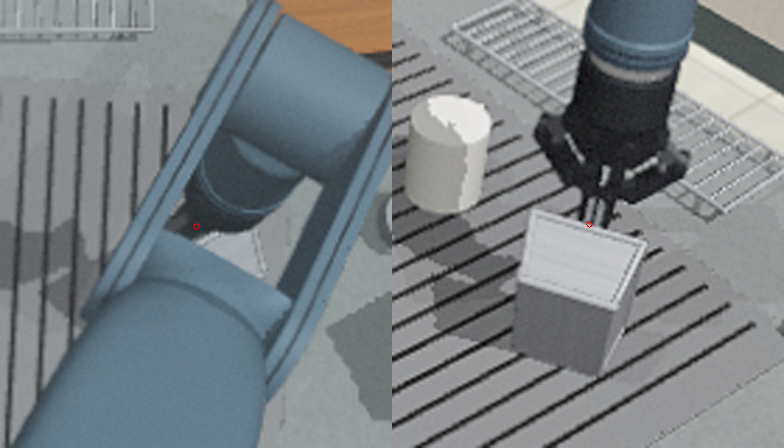

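Emit:
{"api": "apply_moves", "payload": {
  "delta_pos": [
    [-0.0026,-0.0015,0],
    [-0.0026,-0.0015,0],
    [-0.0026,-0.0015,0],
    [-0.0026,-0.0015,0],
    [-0.0026,-0.0015,0]
  ],
  "rot": [
    [0,0,0],
    [0,0,0],
    [0,0,0],
    [0,0,0],
    [0,0,0]
  ],
  "grip": [0,0,0,0,0]
}}

```text
time_s: 9.22
tool_pos: [0.5723, -0.2226, 0.3237]
ee_rot: [-0.179, 0.684, 0.179, 0.684]
force: [0.4, 0.1, 0.7]
grip_width: 0.0002
```

Emit:
{"api": "apply_moves", "payload": {
  "delta_pos": [
    [-0.0026,-0.0015,0],
    [-0.0026,-0.0015,0],
    [-0.0026,-0.0015,0],
    [-0.0026,-0.0015,0],
    [-0.0026,-0.0015,0]
  ],
  "rot": [
    [0,0,0],
    [0,0,0],
    [0,0,0],
    [0,0,0],
    [0,0,0]
  ],
  "grip": [0,0,0,0,0]
}}

```text
time_s: 9.63
tool_pos: [0.5593, -0.2301, 0.3237]
ee_rot: [-0.179, 0.684, 0.179, 0.684]
force: [0.5, 0.5, -0.2]
grip_width: 0.0001
```

```bash
python3 look.py b5
```

```text
9.6333 [ 0.5593 -0.2301  0.3237] [ 0.5  0.5 -0.2]
tip [ 0.5593 -0.2301  0.1507]
top [429.4 197.5]
side [421.8 273.3]
```

View pics/b5.png

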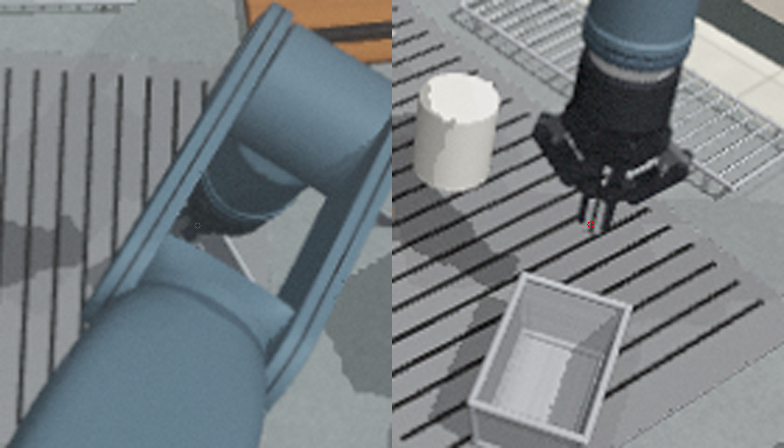

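It has tipped over. I'll back off upwards and away, then check both tins.

Emit:
{"api": "apply_moves", "payload": {
  "delta_pos": [
    [0,0,0.03],
    [0,0,0.03],
    [0,0.01,0.03],
    [-0.02,0.03,0],
    [-0.02,0.03,0]
  ],
  "rot": [
    [0,0,0],
    [0,0,0],
    [0,0,0],
    [0,0,0],
    [0,0,0]
  ],
  "grip": [0,0,0,0,0]
}}

```text
time_s: 10.15
tool_pos: [0.5201, -0.1604, 0.4159]
ee_rot: [-0.18, 0.683, 0.177, 0.686]
force: [-0.0, 0.3, -0.4]
grip_width: 0.0003
```

Emit:
{"api": "apply_moves", "payload": {
  "delta_pos": [
    [-0.02,0.035,0],
    [-0.02,0.035,0],
    [-0.02,0.035,0],
    [-0.02,0.035,0],
    [-0.02,0.035,0]
  ],
  "rot": [
    [0,0,0],
    [0,0,0],
    [0,0,0],
    [0,0,0],
    [0,0,0]
  ],
  "grip": [0,0,0,0,0]
}}

```text
time_s: 10.57
tool_pos: [0.4183, 0.0164, 0.4138]
ee_rot: [-0.179, 0.684, 0.179, 0.684]
force: [0.7, 0.8, -0.2]
grip_width: -0.0002
```

Emit:
{"api": "apply_moves", "payload": {
  "delta_pos": [
    [-0.01,0.03,0],
    [-0.005,0.02,0],
    [0,0,0],
    [0,0,0],
    [0,0,0]
  ],
  "rot": [
    [0,0,0],
    [0,0,0],
    [0,0,0],
    [0,0,0],
    [0,0,0]
  ],
  "grip": [0,0,0,0,0]
}}

```text
time_s: 10.98
tool_pos: [0.4049, 0.0648, 0.4139]
ee_rot: [-0.179, 0.684, 0.179, 0.684]
force: [-0.2, -0.8, 1.3]
grip_width: -0.0004
```

```bash
python3 - <<'E'
from h import *
from bench import bot,snapshot
print(bot.state()["tool_pos"],bot.state()["time_s"])
import pickle
c={n:snapshot(n) for n in("top","side")};pickle.dump(c,open("end.pkl","wb"))
B=(.58582413,.26392321,3.10231112);S=(.56195896,-.22730821,.51064561)
for n,p,hx,hy,mx,my,d in(("big",B,.049,.1,.058,.11,.07),("small",S,.071,.042,.08,.05,.065)):
    P=pts(p,90,[(sx*mx,sy*my,d) for sx,sy in((1,1),(1,-1),(-1,-1),(-1,1))]+[(-hx,-hy,0),(-hx,hy,0),(hx,hy,0),(hx,-hy,0)],hx)
    for k in c:
        u=proj(c[k],P); 
        cv2.polylines(c[k]["pixels"],[np.round(u[:4]*16).astype(np.int32)],True,(0,0,255),1,cv2.LINE_AA,4)
for k in c: cv2.imwrite(f"pics/e_{k}.png",c[k]["pixels"])
E
```

```text
[0.40490733 0.0647643  0.41391011] 10.9833
```

View pics/e_top.png

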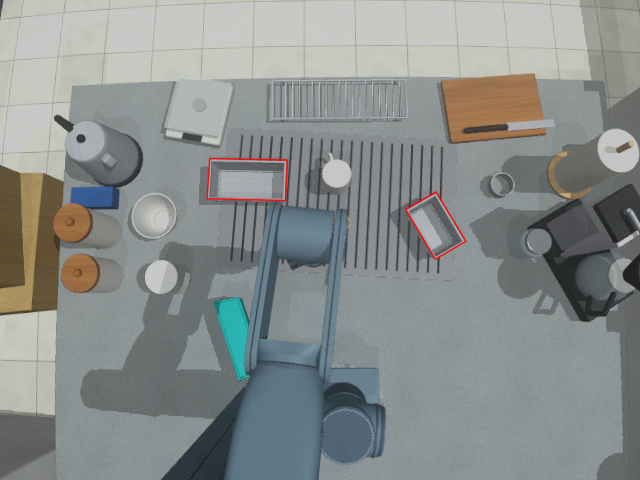

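View pics/e_side.png

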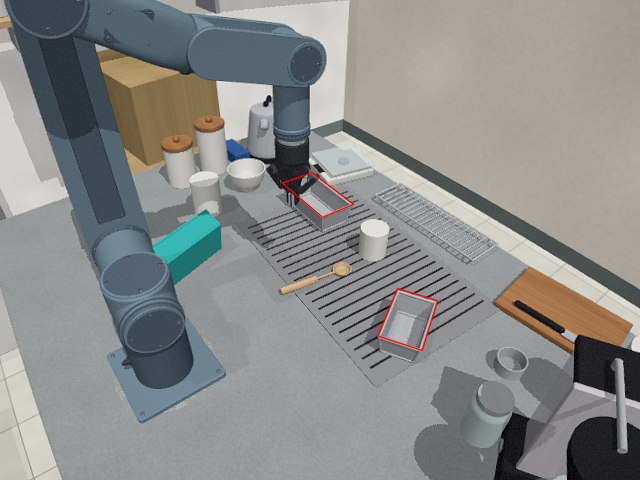

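Both tins stand mouth up. In both views the rims (centres in the top view about (248,180) and (436,226)) lie on the outlines predicted for turning purely about the heel edge. The mug, spoon and the other things are where they were.

```bash
python3 -c "
from bench import job
print(job.sign_off())"
```

```text
the job is handed in; nothing more can be done
None
```

Both tins are on their bases, mouth up, and the job is handed in at about 11 s of the 54 s. I pushed each with the shut fingertips at the middle of its top rim, level and slowly: the bare-steel big tin first, then the small one. Each tipped about its heel edge and fell the rest of the way by itself.

- **Position:** in the final top and side pictures, both rims lie on the outlines predicted for turning about the starting heel edge, so neither tin slid visibly. By eye that is good to a few millimetres.
- **Other things:** by eye, the mug, spoon and the other objects look unmoved. In the top view the arm hid the spoon and partly covered the turquoise tin; both look in place in the side view.
- **Forces:** the wrist force readings at the end of each move stayed under about 2 N. I did not see any peaks in between.
- **Clearance:** the arm was raised clear and touching nothing at hand-in.

No check failed or disagreed.

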